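# Stow the doming stake in the blue tool box

### The job

Put the steel doming stake away in the blue tool box: gently push the box's hinged lid up past its balance point until it falls back and stays open by itself, without forcing it against its stop. Then stand the stake upright on its narrow foot on the round cork pad in the box, never tipping it over, and let go so that it stays still with the lid still open. Leave the bead jar and the green-lidded white jar alone.

Things in the scene. Friction and masses are not known exactly. Their poses are not given: they have to be found in the camera images.
- toolbox: Blue steel box, fixed, 120 (x) x 180 (y) x 105 mm high, walls 5 mm. Origin: centre of its underside; x from the front (lip side, turned to the robot's left front) to the hinge side, y along the front, z up. Inside, a fixed grey tray 50 mm above the worktop: round cork pad on its +y side; at y = -25 mm a divider 4 mm wide, top at 76 mm; beyond it a fixed steel block and brass tube.
- box_lid (a joint): Lid angle in rad: 0 shut, 2.0 its end stop (leaning back 25 degrees beyond upright). A weak closing spring and the weight of the lid (0.18 to 0.36 kg, different each time) close it; the balance point lies between about 1.6 and 1.8 rad depending on that weight; beyond it the lid falls by itself to the stop and stays. Let go below it, the lid falls shut. Opening it takes about 1 to 2 N at the lip at first, less and less as it rises.
- lid_lip (a point): Axis of the rolled front edge (8 mm thick round bar) of the lid's steel lip, at the middle of its length. The lip is 104 mm long (along the box's y) and this axis runs 26 mm ahead of the box's front wall, level with the box's upper edge, with the free worktop 104 mm below it: a fingertip tilted forward (pointing ahead and down) reaches under it. The lid is 184 mm wide; the rolled edge runs 150 mm from the hinge line.
- toolbox_hinge (a point): Middle of the lid's hinge line, at the box's far upper edge, 63.5 mm behind the box's centre and 105 mm above the worktop; the hinge line runs along the box's y axis.
- pad_top (a point): Centre of the upper face of the round cork pad (56 mm across), fixed on the box's tray, 53 mm above the worktop; 24 mm from the side wall, 27 mm from the front and back walls and 28 mm from the divider (edge of pad).
- stake_centre (a point): Centre (half-way up) of the loose polished steel doming stake, 93 mm tall, 0.18 to 0.27 kg, top-heavy; it starts standing on the worktop. Round foot 26 mm across and 6 mm high; stem 16 mm across from 10 to 55 mm height; mushroom head 40 mm across with upright sides from 66 to 81 mm height, domed above. Its z axis is the stake's axis, up when upright.
- bead_jar: Glass jar of beads with a cork lid, 46 mm across, 64 mm tall, loose bystander; origin at the centre of its underside.
- flux_jar: White jar with green lid, 58 mm across, 50 mm tall, loose bystander; origin at the centre of its underside.
Mind the look-alikes: they are no part of the job. Of the things that look like the part that bears stake_centre, the larger one is meant.

How it is judged:
By the outcome, as a careful person would: the job done as asked, in the order asked, and still so for the second after the job is handed in, with the robot touching nothing.
It also fails if it takes over 70 s, if anything falls off the work surface, if the arm or the gripper's body presses on something with over 40 N, if the wrist force passes 120 N, or if a joint passes its speed limit or range.

### The arm

A 6-joint arm with a two-finger parallel gripper is mounted at the origin on a cart in front of the work surface, level with it; the furniture and walls round the work are solid. World frame = base frame: x ahead of the robot, y to its left, z up, the work surface at z = 0. Lengths are in m, angles in rad, forces in N, time in s.
With the tool pointing down it reaches from about 0.3 to 0.75 m from the base axis. Payload 8.5 kg.
Tool frame: the origin (TCP) lies midway between the tips of the shut fingers; the grasp point (between the pads) lies 19 mm behind it (ctrl.pinch_z is the distance from the TCP to the grasp point, in m); z points along the fingers, y is the line along which they close (so a half turn about z gives the same grasp; the last joint's range is limited). The gripper opens to 88 mm and grips with 3 to 60 N. Pads are 18 mm wide; open, the fingers measure 123 mm over their backs; the gripper's body (75 mm by 187 mm) begins 45 mm behind the grasp point.
Start: joints at [-1.388, 0.381, 1.297, -0, 1.464, -0.215], TCP at [0.213, -0.507, 0.212] pointing down, gripper open.
Joint ranges: [-3.11, 3.11], [-0.89, 2.33], [0.22, 2.48], [-1.42, 4.56], [0.17, 2.85], [-2.88, 2.88]. Speed limits (rad/s): [2.39, 2.39, 3.14, 3.14, 3.14, 3.14].

### API

Orientations are given as a unit quaternion [x, y, z, w].
In Python, from plant import ctrl gives the robot as it stands.
- The arm moves only by the shell command python3 -m inch 'ROWS' [OPENING] [FORCE]. ROWS is a JSON object of lists of equal length, an entry for each row: "offset": the shift along the world's x, y, z in m, a list of three; "yaw": the turn about the world's z in degrees. In form: {"offset": [[tx, ty, tz], ...], "yaw": [yaw, ...]}. A call has 1 to 8 rows; each row is the pose to reach, as a shift and turn from the pose commanded when the call began; what a row does not reach only later rows make up. A row lasts 1/12 s, in which the tool goes at most 41.7 mm and 7.16 degrees, less where a joint would pass 70% of its speed; a pose out of reach is approached as far as the arm can. A call with a gripper value outside its range is refused whole. OPENING is the gripper's target within -1 to 1 (shut at 1, half-way at 0, fully open at -1), set as the call begins (- or left out, the last holds). The fingers move at their own pace and stop on an object; FORCE is the grip in N (left out, the last holds). Time passes only in rows, so rows that repeat a pose let the fingers close. It gives the time, the measured TCP pose, the force, the opening and the grip force at its end, in the units of the state.
- ctrl.get_obs(): the state, without advancing time (a new reading comes with each control period).
- ctrl.grab_frame(name): name is "side" or "top"; returns a dict with "frame" (384x512x3 uint8, red, green, blue), "fx", "fy", "cx", "cy" (pixels), "rvec" (rotation vector, rad) and "tvec" (3), from world to camera coordinates, as OpenCV has them. Camera axes: x right, y down, z forward; pixel columns grow to the right and rows downward; lengths in m; the calibration is good to about 2 mm. A picture is of the moment at which its call begins. There is no depth.
- ctrl.finish_job(): hands the job in; it is judged then, once.
Trained networks look in a picture, given as the dict that the camera call returned (one of the last four; its "shot" number tells which), for a name from the list of things; names that differ only in an ending like _2 or _b are one class to them, and where a whole thing is asked for, a point or a joint stands for the part that bears it (a point fixed in the world has none). Each returns a list of dicts, best first, with "conf" (0 to 1); they miss things now and then, are a little off and sometimes report something else, mostly with a low value. They report only what shows in the picture. A call takes as long as a camera call. They do not tell look-alikes from the thing itself.
- ctrl.spot_in(name, picture): "point" ([x, y, z] in m, in world coordinates, good to about 4 mm: the middle of the surface that is visible of it).
- ctrl.spot_point(name, picture): "point" ([x, y, z] in m, in world coordinates, good to about 4 mm: a listed point, or the origin of a listed thing).
The state is a dict: "time_s": time; "q": joint angles; "joint_velocities": joint speeds; "tau": joint torques, N m; "tool_pos": TCP position; "tcp_rot": TCP orientation; "wrist_force": force on the tool from outside, world axes, zero at the start; "wrist_torque": the same for the moment, N m; "gripper_width": finger opening in m; "grasp_force": force on a finger pad.
Only numpy, scipy, OpenCV 4.12 (cv2) and the standard library are available. Lean on these libraries where they do the work, as an engineer would, in place of code of your own. Each camera call takes 0.05 s, during which the arm holds its last target. There are 200 camera calls.

## Working session

There is one attempt and no reset: what is moved stays moved. The work goes in short steps, Python scripts to look and compute and a shell command to move; the robot and the scene stay as the last step left them, time stands still between calls to the robot, and variables do not carry over. Pictures are saved under pics/ and viewed, at most 12 in all, crops included, and the job is handed in when it is done.

```bash
ls; mkdir -p pics; cat > h.py <<'E'
import numpy as np, cv2
from plant import ctrl
def shot(n,f):
    p=ctrl.grab_frame(n); cv2.imwrite('pics/'+f,p['frame'][:,:,::-1]); return p
def px(p,X):
    K=np.array([[p['fx'],0,p['cx']],[0,p['fy'],p['cy']],[0,0,1.]])
    return cv2.projectPoints(np.array([X],float),np.array(p['rvec'],float),np.array(p['tvec'],float),K,None)[0].ravel().round(0)
E
python3 - <<'E'
from h import *
for n in('side','top'):
    p=shot(n,n+'0.png')
    for k in['toolbox','lid_lip','toolbox_hinge','pad_top','stake_centre','bead_jar','flux_jar']:
        for r in ctrl.spot_point(k,p)[:3]: print(n,k,np.round(r['point'],3),round(r['conf'],2),px(p,r['point']))
o=ctrl.get_obs();print(o['time_s'],o['tool_pos'],o['tcp_rot'],o['gripper_width'],o['wrist_force'])
a=cv2.imread('pics/side0.png');b=cv2.imread('pics/top0.png')
E
```

```text
pics
side toolbox [0.592 0.064 0.004] 0.86 [248. 240.]
side lid_lip [0.528 0.124 0.107] 0.91 [268. 236.]
side toolbox_hinge [0.639 0.016 0.104] 0.64 [236. 190.]
side toolbox_hinge [ 0.677 -0.237  0.002] 0.24 [256. 159.]
side stake_centre [ 0.45  -0.082  0.046] 0.87 [324. 200.]
side stake_centre [0.561 0.222 0.036] 0.77 [236. 293.]
side flux_jar [ 0.675 -0.236  0.003] 0.93 [256. 160.]
top toolbox [0.595 0.062 0.001] 0.78 [234. 184.]
top lid_lip [0.531 0.123 0.106] 0.92 [207. 204.]
top toolbox_hinge [0.641 0.022 0.107] 0.93 [247. 162.]
top stake_centre [0.56  0.221 0.032] 0.48 [175. 195.]
top bead_jar [0.738 0.031 0.001] 0.83 [246. 135.]
top flux_jar [ 0.68  -0.236  0.003] 0.91 [340. 155.]
0.8 [ 0.21304678 -0.50703271  0.21174121] [ 9.80286952e-01  1.97579075e-01 -1.20631738e-05 -2.14008417e-05] 0.08835460503370124 [-0.09453997  0.48156316 -0.63407024]
```

View pics/side0.png

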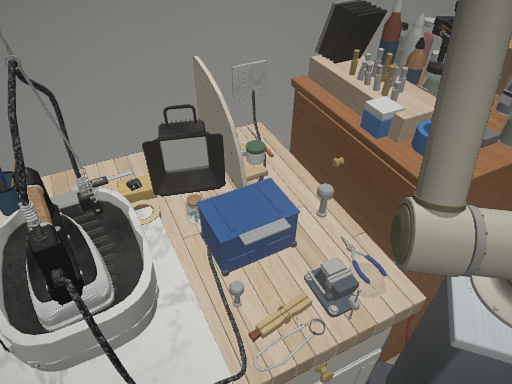

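View pics/top0.png

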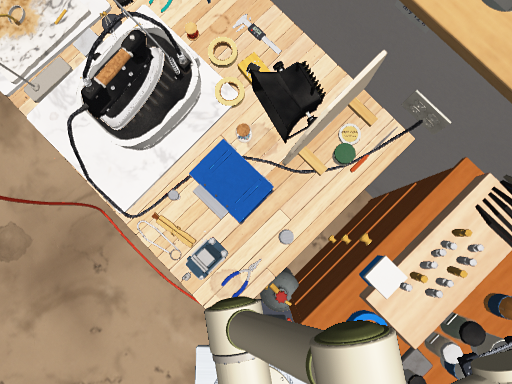

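The pictures show two mushroom-headed steel things. One is at side (324,200), world (0.45,-0.08), about 93 mm tall. The other is at side (236,293), world (0.56,0.22), and is visibly shorter. The rack pieces at the upper right are not on the bench. The larger one at (324,200) fits the description, so I'll check it and the lip in a crop.

```bash
python3 - <<'E'
import cv2,numpy as np
a=cv2.imread('pics/side0.png')
c=a[165:325,190:350]
cv2.imwrite('pics/crop0.png',cv2.resize(c,(600,600),interpolation=cv2.INTER_CUBIC))
E
```

```text
(no output)
```

View pics/crop0.png

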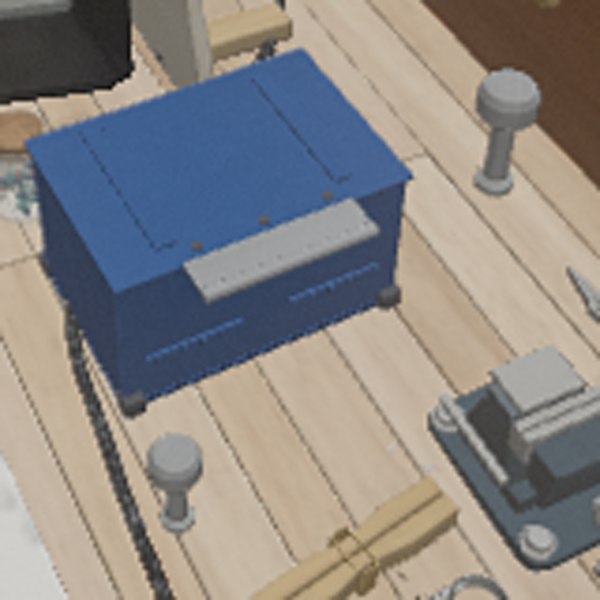

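The crop shows the taller stake at crop (508,130), the short look-alike at (175,480), and the lip as a flat grey plate along the front. The tall one is the right stake. Next I'll move the shut fingers to in front of the lip. The tool stays vertical, so I'll push the rolled edge back and up by friction.

```bash
python3 -m inch '{"offset":[[0,0,0.04],[0.015,0.035,0.04],[0.03,0.07,0.04],[0.045,0.105,0.04],[0.06,0.14,0.04],[0.075,0.175,0.04],[0.09,0.21,0.04],[0.105,0.245,0.04]],"yaw":[7,14,21,28,35,42,49,56]}' 1 10
python3 -m inch '{"offset":[[0.015,0.035,0],[0.03,0.07,0],[0.045,0.105,0],[0.06,0.14,0],[0.075,0.175,0],[0.09,0.21,0],[0.105,0.245,0],[0.12,0.28,0]],"yaw":[7,14,21,28,35,42,49,56]}'
python3 -m inch '{"offset":[[0.015,0.035,0],[0.03,0.07,0],[0.045,0.105,0],[0.059,0.1365,0],[0.059,0.1365,0],[0.059,0.1365,0]],"yaw":[2,2,2,2,2,2]}'
```

```text
time_s: 1.47
tool_pos: [0.3183, -0.2603, 0.2519]
tcp_rot: [0.771, 0.637, 0.0, 0.0]
wrist_force: [0.9, 0.1, 0.5]
gripper_width: 0.0367
grasp_force: 0.0
time_s: 2.13
tool_pos: [0.4384, 0.02, 0.252]
tcp_rot: [0.382, 0.924, 0.0, 0.0]
wrist_force: [1.2, 0.1, 0.2]
gripper_width: 0.0005
grasp_force: 0.0
time_s: 2.63
tool_pos: [0.4971, 0.1556, 0.2513]
tcp_rot: [0.367, 0.93, -0.0, -0.0]
wrist_force: [-0.3, 0.0, -0.5]
gripper_width: 0.0005
grasp_force: 0.0
```

```bash
python3 -m inch '{"offset":[[0,0,-0.04],[0,0,-0.08],[0,0,-0.12],[0,0,-0.165],[0,0,-0.165]],"yaw":[0,0,0,0,0]}'
python3 -m inch '{"offset":[[0.0073,-0.0069,0],[0.0145,-0.0137,0],[0.0174,-0.0165,0],[0.0189,-0.0179,0],[0.0189,-0.0179,0]],"yaw":[0,0,0,0,0]}'
```

```text
time_s: 3.05
tool_pos: [0.4933, 0.1529, 0.0814]
tcp_rot: [0.369, 0.929, -0.003, -0.005]
wrist_force: [-1.1, -0.4, -1.4]
gripper_width: 0.0005
grasp_force: 0.0
time_s: 3.47
tool_pos: [0.5171, 0.1359, 0.0883]
tcp_rot: [0.369, 0.93, 0.001, 0.001]
wrist_force: [0.7, -0.1, 0.1]
gripper_width: 0.0008
grasp_force: 0.0
```

```bash
python3 - <<'E'
from h import *
p=shot('side','side1.png')
a=p['frame'][:,:,::-1][150:310,180:340]
cv2.imwrite('pics/crop1.png',cv2.resize(a,(600,600),interpolation=cv2.INTER_CUBIC))
for k in ['lid_lip','toolbox_hinge','toolbox']:
    for r in ctrl.spot_point(k,p)[:2]: print(k,np.round(r['point'],4),r['conf'])
print(ctrl.get_obs()['wrist_force'])
E
```

```text
lid_lip [0.5287 0.1252 0.1066] 0.6
toolbox_hinge [0.6355 0.0122 0.1036] 0.56
toolbox [0.5941 0.0645 0.003 ] 0.68
[0.7556785  0.24487296 0.4920828 ]
```

View pics/crop1.png

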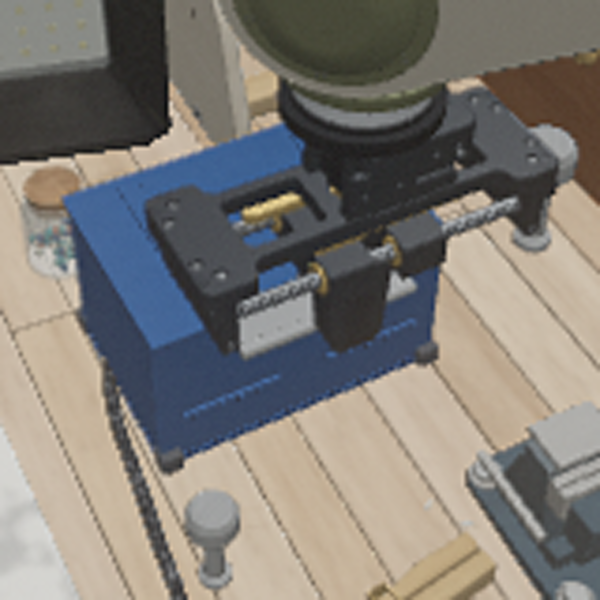

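The fingers stand just ahead of the lip, at crop (350,310), with no contact. I'll advance until they touch.

```bash
python3 -m inch '{"offset":[[0.0015,-0.0014,0],[0.0029,-0.0027,0],[0.0029,-0.0027,0]],"yaw":[0,0,0]}'
python3 -m inch '{"offset":[[0.0008,-0.0007,0],[0.0015,-0.0014,0],[0.0015,-0.0014,0]],"yaw":[0,0,0]}'|grep -E "pos|force"
python3 -m inch '{"offset":[[0.0008,-0.0007,0],[0.0015,-0.0014,0],[0.0015,-0.0014,0]],"yaw":[0,0,0]}'|grep -E "pos|force"
```

```text
time_s: 3.92
tool_pos: [0.5191, 0.1337, 0.0868]
tcp_rot: [0.368, 0.93, 0.0, 0.0]
wrist_force: [-0.8, -0.7, -0.1]
gripper_width: 0.0004
grasp_force: 0.0
tool_pos: [0.5205, 0.1323, 0.0867]
wrist_force: [-0.3, -0.5, 0.4]
grasp_force: 0.0
tool_pos: [0.522, 0.1309, 0.0867]
wrist_force: [0.4, 0.0, -0.2]
grasp_force: 0.0
```

```bash
python3 -m inch '{"offset":[[0.0008,-0.0007,0],[0.0015,-0.0014,0],[0.0015,-0.0014,0]],"yaw":[0,0,0]}'|grep -E "pos|force"
python3 -m inch '{"offset":[[0.0008,-0.0007,0],[0.0015,-0.0014,0],[0.0015,-0.0014,0]],"yaw":[0,0,0]}'|grep -E "pos|force"
```

```text
tool_pos: [0.5235, 0.1296, 0.0868]
wrist_force: [0.9, 0.0, -0.7]
grasp_force: 0.0
tool_pos: [0.525, 0.1281, 0.0868]
wrist_force: [-0.3, -0.2, -0.5]
grasp_force: 0.0
```

```bash
python3 -m inch '{"offset":[[0.0008,-0.0007,0],[0.0015,-0.0014,0],[0.0015,-0.0014,0]],"yaw":[0,0,0]}'|grep -E "pos|force"
python3 -m inch '{"offset":[[0.0008,-0.0007,0],[0.0015,-0.0014,0],[0.0015,-0.0014,0]],"yaw":[0,0,0]}'|grep -E "pos|force"
```

```text
tool_pos: [0.5265, 0.1267, 0.0867]
wrist_force: [-0.8, 0.1, -0.2]
grasp_force: 0.0
tool_pos: [0.528, 0.1253, 0.0868]
wrist_force: [-0.3, -0.5, 0.5]
grasp_force: 0.0
```

```bash
python3 - <<'E'
from h import *
p=shot('side','side2.png');q=shot('top','top2.png')
a=p['frame'][:,:,::-1][160:300,200:340];b=q['frame'][:,:,::-1][115:255,150:290]
cv2.imwrite('pics/crop2.png',cv2.resize(np.hstack([a,b]),(800,400),interpolation=cv2.INTER_CUBIC))
for n in(p,q):
  for k in ['lid_lip','toolbox_hinge','toolbox']:
    for r in ctrl.spot_point(k,n)[:2]: print(k,np.round(r['point'],4),r['conf'])
E
```

```text
lid_lip [0.5251 0.128  0.1024] 0.82
toolbox_hinge [0.6381 0.0135 0.103 ] 0.75
toolbox [0.5948 0.0631 0.0027] 0.74
lid_lip [0.5924 0.0633 0.0038] 0.17
toolbox_hinge [0.6369 0.0265 0.1064] 0.88
toolbox [5.958e-01 6.400e-02 5.000e-04] 0.56
```

View pics/crop2.png

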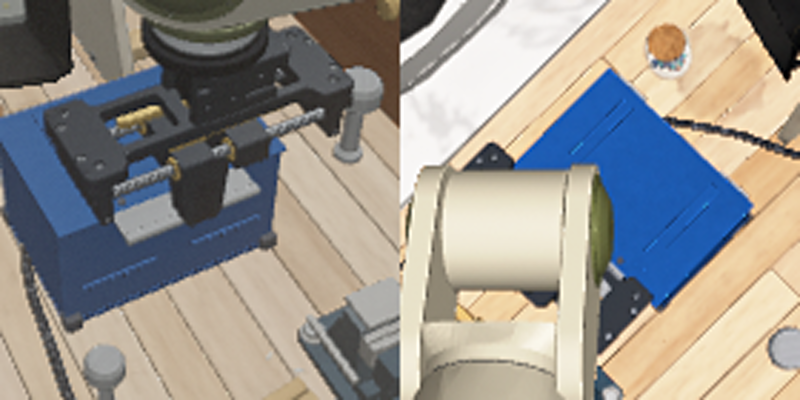

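The finger is right at the lip edge, at left crop (205,200), and the lid is still shut. I'll keep advancing in small steps.

```bash
for i in 1; do python3 -m inch '{"offset":[[0.0007,-0.0007,0],[0.0007,-0.0007,0]],"yaw":[0,0]}'|grep -E "pos|wrist"; done
python3 -m inch '{"offset":[[0.0007,-0.0007,0],[0.0007,-0.0007,0]],"yaw":[0,0]}'|grep -E "pos|wrist"
python3 -m inch '{"offset":[[0.0007,-0.0007,0],[0.0007,-0.0007,0]],"yaw":[0,0]}'|grep -E "pos|wrist"
python3 -m inch '{"offset":[[0.0007,-0.0007,0],[0.0007,-0.0007,0]],"yaw":[0,0]}'|grep -E "pos|wrist"
```

```text
tool_pos: [0.5287, 0.1247, 0.0868]
wrist_force: [-0.1, -0.4, 0.1]
tool_pos: [0.5294, 0.124, 0.0867]
wrist_force: [0.4, -0.5, -0.0]
tool_pos: [0.5301, 0.1232, 0.0868]
wrist_force: [0.5, -0.4, 0.3]
tool_pos: [0.5308, 0.1226, 0.0867]
wrist_force: [0.4, -0.1, -0.0]
```

```bash
python3 - <<'E'
from h import *
p=ctrl.grab_frame('side')
R=cv2.Rodrigues(np.array(p['rvec'],float))[0];t=np.array(p['tvec'],float).ravel();C=-R.T@t
def ray(u,v,z):
    d=R.T@np.array([(u-p['cx'])/p['fx'],(v-p['cy'])/p['fy'],1]);return C+d*(z-C[2])/d[2]
print('cam',C.round(2))
ex=np.array([.727,-.687]);ey=np.array([.687,.727]);c=np.array([.5945,.0635])
# lip front bottom silhouette, lip back, box-lid corners (closed lid top ~.106)
for n,u,v,z in[('lipF_L',207,302,.102),('lipF_R',380,235,.102),('lipB_L',183,265,.106),('lipB_R',355,200,.106),('lidFL',120,290,.107),('lidFR',412,178,.107),('lidBL',27,145,.107),('lidBR',303,50,.107),('footFL',130,410,0),('footFR',390,303,0)]:
    w=ray(190+u/3.75,165+v/3.75,z); d=w[:2]-c; print(n,w.round(4),'box',(d@ex*1000).round(1),(d@ey*1000).round(1))
o=ctrl.get_obs();T=np.array(o['tool_pos']);print('tcp',px(p,T),'lip',px(p,[.5316,.1229,.105]),(T[:2]-c)@ex,(T[:2]-c)@ey)
for k in range(0,5):
    w=T+[0,0,.018*k];print(px(p,w),end=' ')
E
```

```text
cam [0.4  0.6  0.66]
lipF_L [0.5641 0.1575 0.102 ] box -86.7 47.5
lipF_R [0.4916 0.0826 0.102 ] box -87.9 -56.8
lipB_L [0.5835 0.1412 0.106 ] box -61.4 48.9
lipB_R [0.5107 0.0654 0.106 ] box -62.2 -56.2
lidFL [0.6077 0.1687 0.107 ] box -62.7 85.6
lidFR [0.4849 0.0393 0.107 ] box -63.0 -92.9
lidBL [0.6998 0.0863 0.107 ] box 60.9 89.0
lidBR [ 0.5757 -0.0475  0.107 ] box 62.6 -93.6
footFL [0.6086 0.1666 0.    ] box -60.6 84.6
footFR [0.4885 0.0417 0.    ] box -62.0 -88.7
tcp [267. 242.] lip [267. 236.] -0.08696153949505533 -0.0008507619141534308
[267. 242.] [267. 236.] [267. 230.] [268. 224.] [268. 217.]
```

```bash
python3 - <<'E'
from h import *
p=shot('side','side3.png')
cv2.imwrite('pics/crop3.png',cv2.resize(p['frame'][195:265,225:309,::-1],(756,630)[:2] if 0 else (720,600),interpolation=cv2.INTER_CUBIC))
o=ctrl.get_obs();print(o['time_s'],o['q'],o['tcp_rot'],o['tau'])
E
```

```text
6.5833 [ 9.65377181e-03  4.94926542e-01  1.50250583e+00 -8.04031511e-06
  1.14416140e+00 -8.06942067e-01] [ 3.68224466e-01  9.29736921e-01 -3.60029858e-06  8.62785599e-07] [-4.60330350e-02 -4.55931580e+01 -1.83980352e+01  3.59229266e-02
  6.45486661e-02 -3.26252026e-03]
```

View pics/crop3.png

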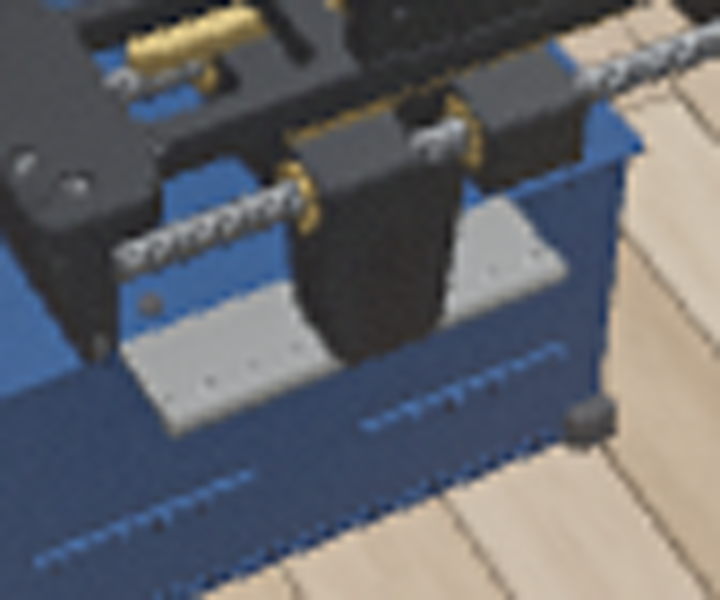

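The finger's visible end sits at the lip edge, at crop (365,360), about 5 px above where the TCP projects. There is no contact force, so the fingers are not yet low enough. I'll back off, go 22 mm lower and look.

```bash
python3 -m inch '{"offset":[[-0.0109,0.0103,0],[-0.0182,0.0172,0],[-0.0182,0.0172,-0.011],[-0.0182,0.0172,-0.022],[-0.0182,0.0172,-0.022]],"yaw":[0,0,0,0,0]}'
python3 - <<'E'
from h import *
p=shot('side','side4.png')
T=np.array(ctrl.get_obs()['tool_pos']);print(px(p,T),px(p,T+[0,0,.018]))
cv2.imwrite('pics/crop4.png',cv2.resize(p['frame'][195:265,225:309,::-1],(720,600),interpolation=cv2.INTER_CUBIC))
E
```

```text
time_s: 7.0
tool_pos: [0.5105, 0.1407, 0.0634]
tcp_rot: [0.368, 0.93, -0.001, -0.002]
wrist_force: [-1.5, -0.6, 0.0]
gripper_width: 0.0006
grasp_force: 0.0
[273. 258.] [273. 253.]
```

View pics/crop4.png

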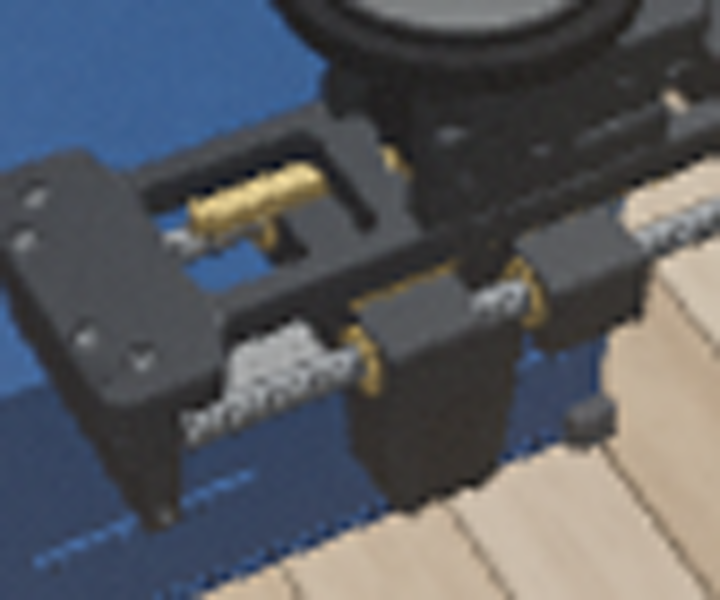

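The tip is now clearly below the lip level, at crop (420,500). Advancing again.

```bash
python3 -m inch '{"offset":[[0.0022,-0.0021,0],[0.0044,-0.0041,0],[0.0044,-0.0041,0]],"yaw":[0,0,0]}'|grep -E "pos|wrist"
python3 -m inch '{"offset":[[0.0011,-0.001,0],[0.0022,-0.0021,0],[0.0022,-0.0021,0]],"yaw":[0,0,0]}'|grep -E "pos|wrist"
python3 -m inch '{"offset":[[0.0011,-0.001,0],[0.0022,-0.0021,0],[0.0022,-0.0021,0]],"yaw":[0,0,0]}'|grep -E "pos|wrist"
python3 -m inch '{"offset":[[0.0011,-0.001,0],[0.0011,-0.001,0]],"yaw":[0,0]}'|grep -E "pos|wrist"
```

```text
tool_pos: [0.5176, 0.1355, 0.0654]
wrist_force: [-0.1, -0.7, -0.6]
tool_pos: [0.5193, 0.1334, 0.0649]
wrist_force: [-0.8, 0.9, -0.7]
tool_pos: [0.5203, 0.1324, 0.0647]
wrist_force: [-4.0, 5.5, 2.3]
tool_pos: [0.5203, 0.1323, 0.0647]
wrist_force: [-8.6, 10.2, 6.0]
```

Contact: about 13 N horizontal. Now up.

```bash
python3 -m inch '{"offset":[[0,0,0.001],[0,0,0.002],[0,0,0.002]],"yaw":[0,0,0]}'|grep -E "pos|wrist"
python3 -m inch '{"offset":[[0,0,0.002],[0,0,0.004],[0,0,0.004]],"yaw":[0,0,0]}'|grep -E "pos|wrist"
python3 - <<'E'
from h import *
p=ctrl.grab_frame('side');print([ (np.round(r['point'],4),r['conf']) for r in ctrl.spot_point('lid_lip',p)])
E
```

```text
tool_pos: [0.5202, 0.1323, 0.0662]
wrist_force: [-5.8, 10.4, -0.8]
tool_pos: [0.5204, 0.1322, 0.0703]
wrist_force: [-6.8, 9.0, -0.3]
[(array([0.5279, 0.1239, 0.1102]), 0.78)]
```

```bash
python3 -m inch '{"offset":[[0,0,0.003],[0.0002,-0.0002,0.006],[0.0005,-0.0005,0.01],[0.0005,-0.0005,0.01]],"yaw":[0,0,0,0]}'|grep -E "pos|wrist"
python3 - <<'E'
from h import *
p=ctrl.grab_frame('side');print([ (np.round(r['point'],4),r['conf']) for r in ctrl.spot_point('lid_lip',p)])
p=ctrl.grab_frame('side');print([ (np.round(r['point'],4),r['conf']) for r in ctrl.spot_point('box_lid',p)])
print(ctrl.get_obs()['wrist_force'])
E
```

```text
tool_pos: [0.521, 0.1316, 0.0806]
wrist_force: [-6.4, 9.0, -0.4]
[(array([0.5256, 0.1236, 0.1207]), 0.6), (array([0.6422, 0.0147, 0.1027]), 0.49)]Traceback (most recent call last):
  File "<stdin>", line 3, in <module>
ValueError: it knows: bead_jar, flux_jar, lid_lip, pad_top, stake_centre, toolbox, toolbox_hinge
```

The lip follows: z went from 0.107 to 0.121. I'll continue along the lid's arc.

```bash
python3 -m inch '{"offset":[[0.0004,-0.0004,0.0054],[0.0011,-0.001,0.0109],[0.0019,-0.0018,0.016],[0.0028,-0.0026,0.0211],[0.0028,-0.0026,0.0211]],"yaw":[0,0,0,0,0]}'|grep -E "pos|wrist"
python3 -c "
from h import *
p=ctrl.grab_frame('side');print([ (np.round(r['point'],4),r['conf']) for r in ctrl.spot_point('lid_lip',p)])"
```

```text
tool_pos: [0.5241, 0.1288, 0.1022]
wrist_force: [-6.0, 8.3, 0.9]
[(array([0.5308, 0.1195, 0.1395]), 0.84)]
```

```bash
python3 -m inch '{"offset":[[0.0015,-0.0014,0.0072],[0.0032,-0.003,0.0143],[0.0052,-0.0049,0.0213],[0.0074,-0.007,0.0281],[0.01,-0.0094,0.0348],[0.0126,-0.012,0.0413],[0.0156,-0.0148,0.0476],[0.0156,-0.0148,0.0476]],"yaw":[0,0,0,0,0,0,0,0]}'|grep -E "pos|wrist"
python3 -c "
from h import *
p=ctrl.grab_frame('side');print([ (np.round(r['point'],4),r['conf']) for r in ctrl.spot_point('lid_lip',p)])"
```

```text
tool_pos: [0.5405, 0.1135, 0.1507]
wrist_force: [-7.0, 6.8, 5.0]
[(array([0.549 , 0.1059, 0.1894]), 0.83), (array([0.7363, 0.034 , 0.0039]), 0.19)]
```

```bash
python3 -m inch '{"offset":[[0.0029,-0.0027,0.0061],[0.0063,-0.0059,0.0119],[0.0098,-0.0093,0.0175],[0.0137,-0.0129,0.0229],[0.0177,-0.0167,0.028],[0.0219,-0.0207,0.0328],[0.0262,-0.0248,0.0373],[0.0308,-0.0291,0.0415]],"yaw":[0,0,0,0,0,0,0,0]}'|grep -E "pos|wrist"
python3 -c "
from h import *
p=ctrl.grab_frame('side');print([ (np.round(r['point'],4),r['conf']) for r in ctrl.spot_point('lid_lip',p)])"
```

```text
tool_pos: [0.5722, 0.0835, 0.1914]
wrist_force: [-1.9, 1.8, 1.4]
[(array([0.5808, 0.0746, 0.23  ]), 0.89)]
```

```bash
python3 -m inch '{"offset":[[0.0047,-0.0045,0.005],[0.0095,-0.0089,0.0095],[0.0145,-0.0137,0.0137],[0.0193,-0.0183,0.0176],[0.0247,-0.0234,0.02],[0.0297,-0.0281,0.0233],[0.0349,-0.033,0.026],[0.0403,-0.0381,0.0286]],"yaw":[0,0,0,0,0,0,0,0]}'|grep -E "pos|wrist"
python3 -c "
from h import *
p=ctrl.grab_frame('side');print([ (np.round(r['point'],4),r['conf']) for r in ctrl.spot_point('lid_lip',p)])"
```

```text
tool_pos: [0.6129, 0.0449, 0.2198]
wrist_force: [-0.4, 0.2, -0.5]
[(array([0.6215, 0.0357, 0.2501]), 0.6)]
```

```bash
python3 -m inch '{"offset":[[0.0036,-0.0034,0.001],[0.0073,-0.0069,0.002],[0.0109,-0.0103,0.002],[0.0145,-0.0137,0.002],[0.0182,-0.0172,0.002],[0.0218,-0.0206,0.001],[0.0254,-0.024,0.0],[0.0291,-0.0275,0.0]],"yaw":[0,0,0,0,0,0,0,0]}'|grep -E "pos|wrist"
python3 -c "
from h import *
p=ctrl.grab_frame('side');print([ (np.round(r['point'],4),r['conf']) for r in ctrl.spot_point('lid_lip',p)])"
```

```text
tool_pos: [0.6417, 0.0176, 0.2192]
wrist_force: [0.6, -0.0, 0.2]
[(array([0.6476, 0.0088, 0.2533]), 0.96), (array([0.6157, 0.0857, 0.0497]), 0.26)]
```

```bash
python3 -m inch '{"offset":[[0.0022,-0.0021,0],[0.0044,-0.0041,0],[0.0065,-0.0062,0],[0.0087,-0.0082,0],[0.0087,-0.0082,0]],"yaw":[0,0,0,0,0]}'|grep -E "pos|wrist"
python3 -c "
from h import *
p=ctrl.grab_frame('side');print([ (np.round(r['point'],4),r['conf']) for r in ctrl.spot_point('lid_lip',p)])"
```

```text
tool_pos: [0.6505, 0.0094, 0.2194]
wrist_force: [0.7, 0.1, 0.3]
[(array([ 0.6856, -0.0226,  0.2382]), 0.7)]
```

The lid has fallen to its stop at about 2.0 rad and is leading the finger. I'll retreat, open the gripper and measure the stake and pad.

```bash
python3 -m inch '{"offset":[[-0.025,0.0236,0],[-0.05,0.0472,0.0],[-0.0727,0.0687,0.01],[-0.0727,0.0687,0.02]],"yaw":[0,0,0,0]}' -1 20|grep -E "time|pos|wrist|width"
python3 - <<'E'
from h import *
for n in('side','top'):
    p=shot(n,n+'5.png')
    for k in['lid_lip','pad_top','stake_centre','toolbox_hinge','toolbox']:
        for r in ctrl.spot_point(k,p)[:3]: print(n,k,np.round(r['point'],4),round(r['conf'],2),px(p,r['point']))
E
```

```text
time_s: 13.48
tool_pos: [0.5738, 0.082, 0.2403]
wrist_force: [0.3, -0.3, 0.1]
gripper_width: 0.0249
side lid_lip [ 0.6832 -0.0218  0.2394] 0.85 [221. 126.]
side pad_top [0.6169 0.0861 0.0535] 0.56 [234. 230.]
side stake_centre [ 0.4506 -0.0824  0.0482] 0.74 [324. 199.]
side stake_centre [0.5586 0.2213 0.0348] 0.65 [237. 293.]
side toolbox_hinge [0.6396 0.0151 0.1034] 0.88 [235. 190.]
side toolbox [0.5929 0.0633 0.0015] 0.77 [248. 241.]
top lid_lip [ 0.6892 -0.025   0.2415] 0.65 [265. 131.]
top toolbox_hinge [0.6381 0.0204 0.1044] 0.78 [248. 163.]
top toolbox [0.5909 0.0638 0.0011] 0.59 [233. 186.]
```

```bash
python3 - <<'E'
from h import *
def ray(p,u,v,z):
    R=cv2.Rodrigues(np.array(p['rvec'],float))[0];t=np.array(p['tvec'],float).ravel();C=-R.T@t
    d=R.T@np.array([(u-p['cx'])/p['fx'],(v-p['cy'])/p['fy'],1]);return (C+d*(z-C[2])/d[2]).round(4)
p=ctrl.grab_frame('side')
print('head',ray(p,325.5,191,.078),'foot',ray(p,321.5,213.5,.004),px(p,[.45,-.082,.0]),px(p,[.45,-.082,.074]))
t=ctrl.grab_frame('top')
g=cv2.cvtColor(t['frame'][215:260,262:310],cv2.COLOR_RGB2GRAY)
c=cv2.HoughCircles(cv2.resize(g,None,fx=6,fy=6,interpolation=cv2.INTER_CUBIC),cv2.HOUGH_GRADIENT,1,50,param1=80,param2=15,minRadius=25,maxRadius=70)
print(c)
if c is not None:
    for x,y,r in c[0][:2]: print(262+x/6,215+y/6,ray(t,262+x/6,215+y/6,.078))
E
```

```text
head [ 0.4495 -0.0795  0.078 ] foot [ 0.4493 -0.0783  0.004 ] [321. 214.] [325. 192.]
[[[146.5 131.5  47. ]
  [ 88.5 189.5  52.7]
  [215.5  53.5  58.3]
  [ 73.5  67.5  51.5]]]
286.41666 236.91667 [ 0.4492 -0.0823  0.078 ]
276.75 246.58333 [ 0.424  -0.0573  0.078 ]
```

```bash
python3 -m inch '{"offset":[[-0.025,-0.031,0],[-0.05,-0.062,0],[-0.075,-0.094,0],[-0.1,-0.125,-0.02],[-0.128,-0.16,-0.04],[-0.128,-0.16,-0.06],[-0.128,-0.16,-0.06],[-0.128,-0.16,-0.06]],"yaw":[0,0,0,0,0,0,0,0]}' -1|grep -E "time|pos|wrist|width"
```

```text
time_s: 14.85
tool_pos: [0.4494, -0.0816, 0.1797]
wrist_force: [0.3, -0.1, 0.9]
gripper_width: 0.0879
```

```bash
python3 -m inch '{"offset":[[0,0,-0.03],[0,0,-0.06],[0,0,-0.085],[0,0,-0.105],[0,0,-0.12],[0,0,-0.129],[0,0,-0.129]],"yaw":[0,0,0,0,0,0,0]}'|grep -E "time|pos|wrist|width"
python3 - <<'E'
from h import *
p=shot('side','side6.png')
cv2.imwrite('pics/crop6.png',cv2.resize(p['frame'][150:240,265:385,::-1],(800,600),interpolation=cv2.INTER_CUBIC))
E
```

```text
time_s: 15.43
tool_pos: [0.4505, -0.0806, 0.05]
wrist_force: [-0.2, 0.4, 0.1]
gripper_width: 0.0881
```

View pics/crop6.png

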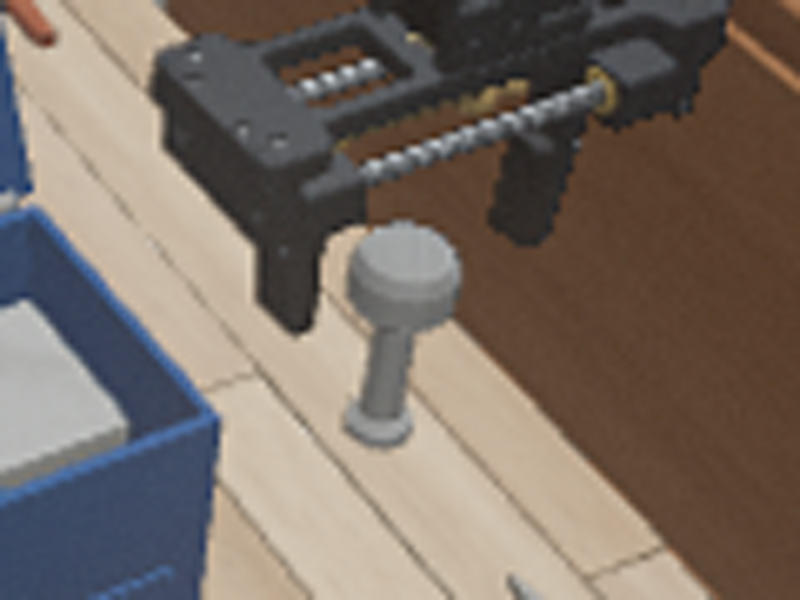

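The fingertips, at crop (295,325) and (525,240), straddle the head at (405,275). They end at about mid-head height, so I'll go 17 mm lower and close gently.

```bash
python3 -m inch '{"offset":[[0,0,-0.006],[0,0,-0.012],[0,0,-0.017],[0,0,-0.017]],"yaw":[0,0,0,0]}'|grep -E "pos|wrist|width"
python3 -m inch '{"offset":[[0,0,0],[0,0,0],[0,0,0],[0,0,0],[0,0,0],[0,0,0],[0,0,0],[0,0,0]],"yaw":[0,0,0,0,0,0,0,0]}' 0.3 20|grep -E "time|pos|force|width"
python3 -c "
from plant import ctrl; print(ctrl.pinch_z)"
```

```text
tool_pos: [0.4493, -0.0813, 0.033]
wrist_force: [-0.4, 0.3, 0.4]
gripper_width: 0.0882
time_s: 16.48
tool_pos: [0.4495, -0.0815, 0.0336]
wrist_force: [1.0, 0.5, -0.0]
gripper_width: 0.0388
grasp_force: 20.0
0.0187
```

```bash
python3 -m inch '{"offset":[[0,0,0],[0,0,0],[0,0,0.005],[0,0,0.015],[0,0,0.03],[0,0,0.05],[0,0,0.05],[0,0,0.05]],"yaw":[0,0,0,0,0,0,0,0]}' 0.6 40|grep -E "time|pos|force|width"
python3 - <<'E'
from h import *
p=shot('side','side7.png')
for r in ctrl.spot_point('stake_centre',p)[:3]: print(np.round(r['point'],4),round(r['conf'],2),px(p,r['point']))
cv2.imwrite('pics/crop7.png',cv2.resize(p['frame'][150:240,265:385,::-1],(800,600),interpolation=cv2.INTER_CUBIC))
E
```

```text
time_s: 17.15
tool_pos: [0.4496, -0.0816, 0.0838]
wrist_force: [0.4, -0.3, -2.8]
gripper_width: 0.0384
grasp_force: 40.0
[ 0.4494 -0.082   0.0949] 0.52 [327. 185.]
[0.5578 0.2227 0.036 ] 0.49 [237. 293.]
```

View pics/crop7.png

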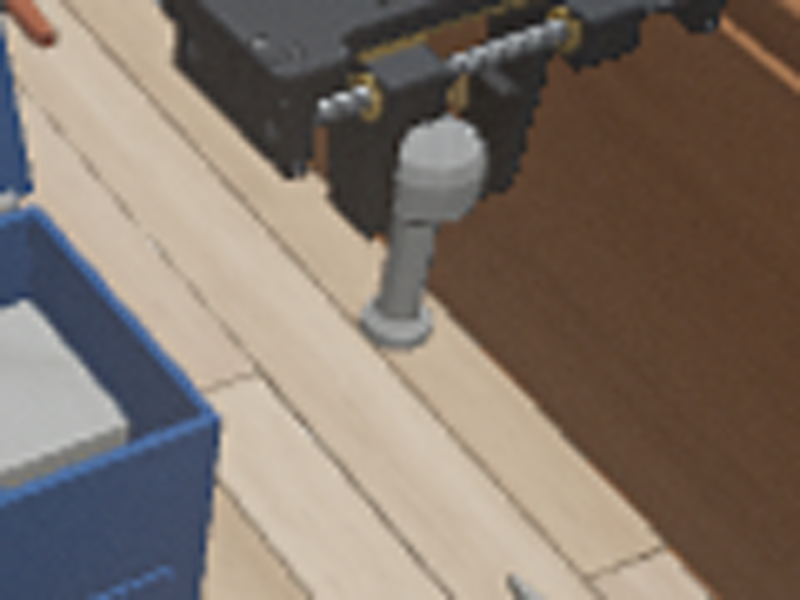

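```bash
python3 - <<'E'
from h import *
p=ctrl.grab_frame('side')
for f,z0 in(('side6.png',0),('side7.png',.05)):
    a=cv2.imread('pics/'+f).astype(float)
    A=px(p,[.4495,-.0818,z0+.012]);B=px(p,[.4495,-.0818,z0+.05])
    K=np.array([[p['fx'],0,p['cx']],[0,p['fy'],p['cy']],[0,0,1.]])
    q=cv2.projectPoints(np.array([[.4495,-.0818,z0+h] for h in(.0,.012,.05,.0735,.093)]),np.array(p['rvec'],float),np.array(p['tvec'],float),K,None)[0][:,0]
    print(f,'expected',q.round(1).tolist())
    sat=a.max(2)-a.min(2); v=a.mean(2)
    for r in range(int(q[3][1])-8,int(q[0][1])+4,2):
        m=[c for c in range(310,342) if sat[r,c]<18 and 95<v[r,c]<235]
        print(r,(min(m),max(m),round(np.mean(m),1),len(m)) if m else None)
E
```

```text
side6.png expected [[321.5, 213.7], [322.1, 210.3], [324.1, 199.1], [325.4, 191.8], [326.5, 185.6]]
183 (324, 326, np.float64(325.0), 3)
185 (320, 331, np.float64(325.5), 12)
187 (318, 332, np.float64(325.0), 15)
189 (318, 333, np.float64(325.5), 16)
191 (317, 333, np.float64(325.0), 17)
193 (317, 332, np.float64(324.9), 15)
195 (318, 332, np.float64(325.0), 15)
197 (320, 331, np.float64(325.5), 12)
199 (321, 328, np.float64(325.2), 6)
201 (321, 326, np.float64(323.5), 6)
203 (321, 326, np.float64(323.5), 6)
205 (320, 325, np.float64(322.5), 6)
207 (320, 325, np.float64(322.5), 6)
209 (319, 325, np.float64(322.0), 7)
211 (317, 325, np.float64(321.0), 9)
213 (317, 326, np.float64(321.5), 10)
215 (318, 325, np.float64(321.5), 8)
side7.png expected [[324.1, 199.1], [324.8, 195.4], [327.0, 183.3], [328.4, 175.5], [329.6, 168.8]]
167 (332, 332, np.float64(332.0), 1)
169 (326, 335, np.float64(330.5), 10)
171 (325, 337, np.float64(331.0), 13)
173 (325, 337, np.float64(331.0), 13)
175 (325, 337, np.float64(331.0), 13)
177 (325, 336, np.float64(330.5), 12)
179 (325, 335, np.float64(330.0), 11)
181 (324, 334, np.float64(329.0), 11)
183 None
185 (325, 329, np.float64(327.0), 5)
187 (323, 329, np.float64(326.0), 7)
189 (323, 328, np.float64(325.5), 6)
191 (323, 328, np.float64(325.5), 6)
193 (322, 328, np.float64(325.0), 7)
195 (320, 327, np.float64(323.5), 8)
197 (319, 329, np.float64(324.0), 11)
199 (319, 329, np.float64(324.0), 11)
201 (321, 327, np.float64(324.0), 7)
```

The stake hangs upright: foot at (324,199), head centre at about (329,175), matching the projected vertical. Now lift and carry it along the box's long axis.

```bash
python3 -m inch '{"offset":[[0,0,0.02],[0,0,0.045],[0,0,0.075],[0,0,0.1],[0,0,0.115],[0.01,0.01,0.12],[0.025,0.025,0.12],[0.04,0.04,0.12]],"yaw":[0,0,0,0,0,0,0,0]}'|grep -E "time|pos|force|width"
python3 -m inch '{"offset":[[0.016,0.0162,0],[0.032,0.0324,0],[0.048,0.0485,0],[0.064,0.065,0],[0.082,0.083,0],[0.1,0.101,0],[0.115,0.116,0],[0.1265,0.1283,0]],"yaw":[0,0,0,0,0,0,0,0]}'|grep -E "time|pos|force|width"
python3 -m inch '{"offset":[[0,0,-0.02],[0,0,-0.04],[0,0,-0.055],[0,0,-0.055],[0,0,-0.055]],"yaw":[0,0,0,0,0]}'|grep -E "time|pos|force|width"
python3 - <<'E'
from h import *
p=shot('side','side8.png')
for k in('stake_centre','pad_top','toolbox','lid_lip'):
  for r in ctrl.spot_point(k,p)[:3]: print(k,np.round(r['point'],4),round(r['conf'],2),px(p,r['point']))
cv2.imwrite('pics/crop8.png',cv2.resize(p['frame'][150:270,190:310,::-1],(600,600),interpolation=cv2.INTER_CUBIC))
E
```

```text
time_s: 17.97
tool_pos: [0.4897, -0.0412, 0.203]
wrist_force: [-0.5, -0.8, -2.4]
gripper_width: 0.0388
grasp_force: 40.0
time_s: 18.63
tool_pos: [0.6166, 0.088, 0.2015]
wrist_force: [0.9, -0.3, -1.8]
gripper_width: 0.0386
grasp_force: 40.0
time_s: 19.05
tool_pos: [0.6155, 0.0867, 0.1472]
wrist_force: [-0.0, 0.8, -2.1]
gripper_width: 0.0387
grasp_force: 40.0
stake_centre [0.6164 0.0853 0.1569] 0.84 [233. 195.]
stake_centre [0.5586 0.2206 0.0367] 0.61 [237. 292.]
pad_top [0.6204 0.0878 0.0537] 0.6 [232. 230.]
toolbox [0.5919 0.0634 0.0055] 0.68 [248. 240.]
lid_lip [ 0.685  -0.02    0.2389] 0.8 [219. 127.]
```

View pics/crop8.png

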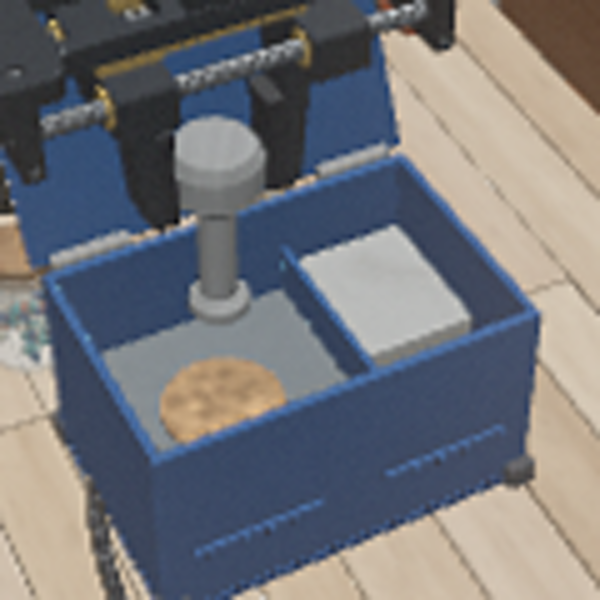

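The pad centre is at crop (222,400), where my target projects, and the stake is upright above it with the lid open. Lowering.

```bash
python3 -m inch '{"offset":[[0,0,-0.012],[0,0,-0.025],[0,0,-0.038],[0,0,-0.048],[0,0,-0.054],[0,0,-0.056],[0,0,-0.056]],"yaw":[0,0,0,0,0,0,0]}'|grep -E "pos|wrist"
python3 -m inch '{"offset":[[0,0,-0.001],[0,0,-0.0015],[0,0,-0.0015]],"yaw":[0,0,0]}'|grep -E "pos|wrist"
python3 -m inch '{"offset":[[0,0,-0.001],[0,0,-0.0015],[0,0,-0.0015]],"yaw":[0,0,0]}'|grep -E "pos|wrist"
```

```text
tool_pos: [0.616, 0.0868, 0.0925]
wrist_force: [-0.4, -0.4, -1.9]
tool_pos: [0.6162, 0.0868, 0.0915]
wrist_force: [-0.2, -0.5, -2.8]
tool_pos: [0.6159, 0.0868, 0.0895]
wrist_force: [0.4, 0.4, -2.4]
```

```bash
python3 -m inch '{"offset":[[0,0,-0.001],[0,0,-0.001]],"yaw":[0,0]}'|grep -E "pos|wrist"
python3 -m inch '{"offset":[[0,0,-0.001],[0,0,-0.001]],"yaw":[0,0]}'|grep -E "pos|wrist"
python3 -m inch '{"offset":[[0,0,-0.001],[0,0,-0.001]],"yaw":[0,0]}'|grep -E "pos|wrist"
```

```text
tool_pos: [0.6159, 0.0868, 0.0884]
wrist_force: [-0.2, 0.5, -2.2]
tool_pos: [0.6159, 0.0868, 0.0873]
wrist_force: [0.1, 0.5, -2.7]
tool_pos: [0.6161, 0.0867, 0.0867]
wrist_force: [0.1, -0.6, -1.7]
```

```bash
python3 -m inch '{"offset":[[0,0,-0.0005],[0,0,-0.0005]],"yaw":[0,0]}'|grep -E "pos|wrist"
python3 -m inch '{"offset":[[0,0,-0.0005],[0,0,-0.0005]],"yaw":[0,0]}'|grep -E "pos|wrist"
```

```text
tool_pos: [0.6162, 0.0867, 0.0866]
wrist_force: [-0.5, -0.1, 2.6]
tool_pos: [0.6164, 0.0866, 0.0866]
wrist_force: [-0.1, 0.2, 6.4]
```

Touchdown. I'll relax the press, soften the grip and open in small steps.

```bash
python3 -m inch '{"offset":[[0,0,0.0007],[0,0,0.0007]],"yaw":[0,0]}' 0.2 5|grep -E "pos|force|width"
python3 -m inch '{"offset":[[0,0,0],[0,0,0],[0,0,0]],"yaw":[0,0,0]}' 0.04 5|grep -E "pos|force|width"
python3 -m inch '{"offset":[[0,0,0],[0,0,0],[0,0,0]],"yaw":[0,0,0]}' -0.4 5|grep -E "pos|force|width"
```

```text
tool_pos: [0.6162, 0.0869, 0.0864]
wrist_force: [0.2, 0.2, 1.9]
gripper_width: 0.0395
grasp_force: 5.0
tool_pos: [0.6158, 0.0868, 0.086]
wrist_force: [0.4, -0.5, -0.1]
gripper_width: 0.0422
grasp_force: 0.0
tool_pos: [0.6159, 0.0867, 0.0862]
wrist_force: [0.4, 0.3, 0.2]
gripper_width: 0.0598
grasp_force: 0.0
```

```bash
python3 -m inch '{"offset":[[0,0,0.01],[0,0,0.025],[0,0,0.05],[0,0,0.08],[0,0,0.11],[-0.02,0.019,0.13],[-0.05,0.047,0.14],[-0.05,0.047,0.14]],"yaw":[0,0,0,0,0,0,0,0]}'|grep -E "time|pos|force|width"
python3 -m inch '{"offset":[[-0.03,-0.03,0],[-0.06,-0.06,0],[-0.09,-0.09,0],[-0.12,-0.12,0],[-0.15,-0.15,0],[-0.15,-0.18,0],[-0.15,-0.2,0],[-0.15,-0.2,0]],"yaw":[0,0,0,0,0,0,0,0]}'|grep -E "time|pos|force|width"
python3 - <<'E'
from h import *
p=shot('side','side9.png')
for k in('stake_centre','pad_top','lid_lip','bead_jar','flux_jar'):
  for r in ctrl.spot_point(k,p)[:3]: print(k,np.round(r['point'],4),round(r['conf'],2),px(p,r['point']))
cv2.imwrite('pics/crop9.png',cv2.resize(p['frame'][110:270,170:330,::-1],(600,600),interpolation=cv2.INTER_CUBIC))
E
```

```text
time_s: 22.55
tool_pos: [0.5632, 0.1372, 0.2305]
wrist_force: [0.2, 0.7, -0.7]
gripper_width: 0.0618
grasp_force: 0.0
time_s: 23.22
tool_pos: [0.4158, -0.0691, 0.227]
wrist_force: [0.0, -0.1, -1.1]
gripper_width: 0.0616
grasp_force: 0.0
stake_centre [0.5606 0.2232 0.0376] 0.71 [236. 293.]
stake_centre [0.6161 0.0861 0.0983] 0.58 [234. 216.]
pad_top [0.6193 0.0838 0.0529] 0.62 [233. 229.]
lid_lip [ 0.6859 -0.0235  0.2403] 0.76 [220. 125.]
lid_lip [0.6398 0.0136 0.1024] 0.62 [236. 190.]
bead_jar [0.739  0.0331 0.0027] 0.85 [196. 217.]
```

View pics/crop9.png

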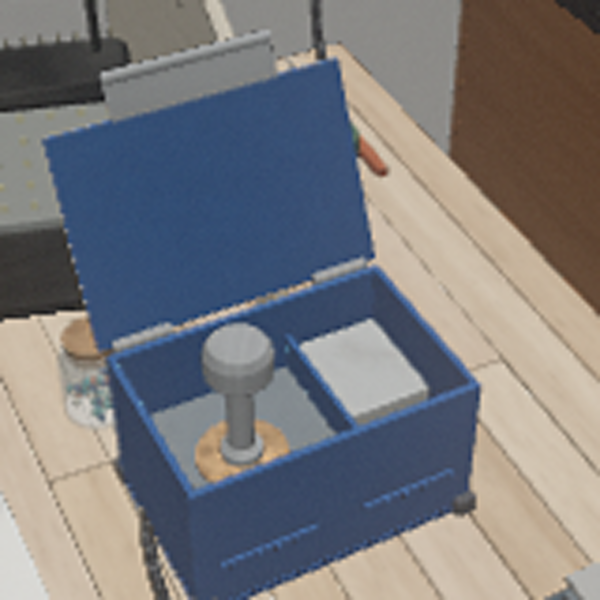

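The stake stands upright on the cork pad, with its foot at crop (242,450). The lid rests open and the gripper is clear, so I'm handing in.

```bash
python3 -c "
from plant import ctrl; print(ctrl.finish_job())"
```

```text
the job is handed in; nothing more can be done
None
```

The lid is open at its stop, the larger stake stands upright on the cork pad, the jars were not touched, and I handed the job in at about 23 s; the verdict was not shown.

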